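# Load spacer rings into a magazine tube

## Task

Load the magazine: drop the three spacer rings flat into its clear tube so that they form one column, black at the bottom, brass in the middle, bright steel on top. Then swing the yellow keeper over the mouth until it is fully closed against its stop. Leave the flanged bushing and the large ring gauge where they are.

Things in the scene. Friction and masses are not known exactly. Their poses are not given: they have to be found in the camera images.
- magazine: Spacer magazine bolted to the bench: aluminium base plate (x -50 to +74, y -40 to +40, 8 mm thick) with an upright clear tube, a pivot post (16 mm thick, at x +50, y 0) and a stop pin (6 mm, x +36, y -11), both about 67 mm high; fingers have room over the tube when they close along its y. Origin: on the tube's axis, on the bench top; z up. Place and yaw vary.
- tube_floor (a point): Centre of the tube's inner floor, 8 mm over the bench; axes as the magazine. The bore is 42 mm wide (the rings 40 mm), polished, and straight from here up to 50 mm above this point, which is also the height of the three-ring column.
- tube_mouth (a point): Centre of the tube's rim, 60 mm over the bench; axes as the magazine. The steel lip is 56 mm outside; inside, a 2 mm lead-in chamfer (45 degrees, 46 mm wide at the rim) leads into the 42 mm bore. The tube below is 52 mm outside.
- keeper (a joint): Angle of the yellow keeper arm about its upright pivot, rad: 0 = closed (over the middle of the mouth, along the magazine's -x from the pivot, at its stop), growing as it opens, clockwise from above, to the magazine's +y; largest 1.75. Starts at 1.35 to 1.65, clear of the mouth; light friction, stays where left. Arm 16 mm wide, 4 mm thick, underside 63 mm over the bench.
- keeper_knob (a point): Middle of the red grip knob of the keeper, an upright round rod 14 mm thick that stands from 67 to 95 mm over the bench; this point is at 83 mm, 88 mm from the pivot axis. Moves with the keeper.
- keeper_pivot (a point): On the keeper's pivot axis, 67 mm over the bench, 50 mm along the magazine's +x from the tube's axis; turns with the keeper.
- ring_black: Black plastic spacer ring, outside 40 mm, bore 22 mm, 18 mm thick, about 60 g; lies flat on the bench at the start. Origin: centre of its underside; z is the ring's axis.
- ring_brass: Brass spacer ring, outside 40 mm, bore 22 mm, 16 mm thick, about 100 g; lies flat on the bench at the start. Origin: centre of its underside; z is the ring's axis.
- ring_steel: Bright steel spacer ring, outside 40 mm, bore 22 mm, 16 mm thick, about 95 g; lies flat on the bench at the start. Origin: centre of its underside; z is the ring's axis.
- flanged_bushing: Bystander: loose bronze flanged bushing standing on end, 39 mm across, 34 mm high, beyond the rings. Origin: centre of its underside.
- big_ring_gauge: Bystander: loose large grey steel ring gauge lying flat, 60 mm outside, 18 mm thick, beyond the rings; too big for the tube. Origin: centre of its underside.
There are look-alikes about, which are no part of the job. Of the things shaped like the ring_steel, the steel one is meant.

How it is judged:
On the way, in this order (a step that is already met when the one before it is completed fails the run):
1. the black ring lies flat on the tube's floor, released (horizontal distance between ring_black and tube_floor below 0.003 m and z of ring_black in the frame of tube_floor between -0.003 and 0.003 m and angle between ring_black's own z axis and vertical below 0.1 rad and contact force between the fingers and ring_black below 0.2 N and linear speed of ring_black below 0.02 m/s), for 0.2 s.
2. the brass ring lies flat on the black one in the tube, released (horizontal distance between ring_brass and tube_floor below 0.003 m and z of ring_brass in the frame of tube_floor between 0.015 and 0.021 m and angle between ring_brass's own z axis and vertical below 0.1 rad and contact force between the fingers and ring_brass below 0.2 N and linear speed of ring_brass below 0.02 m/s), for 0.2 s.
3. the steel ring lies flat on the brass one in the tube, released (horizontal distance between ring_steel and tube_floor below 0.003 m and z of ring_steel in the frame of tube_floor between 0.031 and 0.037 m and angle between ring_steel's own z axis and vertical below 0.1 rad and contact force between the fingers and ring_steel below 0.2 N and linear speed of ring_steel below 0.02 m/s), for 0.2 s.
4. the keeper is swung closed over the column (value of joint keeper below 0.12 rad), for 0.2 s.
At the end, for the whole second after the job is handed in: Black, brass and steel ring lie in the tube in that order from the floor up, each within 3 mm of the axis and of its height in the column, flat within 0.1 rad, at rest. The keeper is closed (under 0.12 rad). Bushing and ring gauge are within 20 mm of where they stood (horizontal distance between each of ring_black, ring_brass, ring_steel and tube_floor below 0.003 m and z of ring_black in the frame of tube_floor between -0.003 and 0.003 m and angle between each of ring_black, ring_brass, ring_steel's own z axis and vertical below 0.1 rad and linear speed of each of ring_black, ring_brass, ring_steel below 0.02 m/s and z of ring_brass in the frame of tube_floor between 0.015 and 0.021 m and z of ring_steel in the frame of tube_floor between 0.031 and 0.037 m and value of joint keeper below 0.12 rad and distance of each of flanged_bushing, big_ring_gauge from where it was at the start of the episode below 0.02 m); the robot touches nothing.
It fails at once if the flanged bushing or the large ring gauge is knocked away or over (30 mm, or tipped 0.5 rad) (distance of any of flanged_bushing, big_ring_gauge from where it was at the start of the episode above 0.03 m or angle between flanged_bushing's own z axis and vertical above 0.5 rad).
It also fails if it takes over 72 s, if anything falls off the work surface, if the arm or the gripper's body presses on something with over 40 N, if the wrist force passes 120 N, or if a joint passes its speed limit or range.

## Robot

A 6-joint arm with a two-finger parallel gripper is mounted at the origin on the work surface; the furniture and walls round the work are solid. World frame = base frame: x ahead of the robot, y to its left, z up, the work surface at z = 0. Lengths are in m, angles in rad, forces in N, time in s.
With the tool pointing down it reaches from about 0.275 to 0.775 m from the base axis. Payload 14.6 kg.
Tool frame: the origin (TCP) lies midway between the tips of the shut fingers; the grasp point (between the pads) lies 19 mm behind it; z points along the fingers, y is the line along which they close (so a half turn about z gives the same grasp; the last joint's range is limited). The gripper opens to 85 mm and grips with 20 to 120 N. Pads are 22 mm wide; open, the fingers measure 114 mm over their backs; the gripper's body (76 mm by 85 mm) begins 54 mm behind the grasp point. The pads swing forward as they close: fully open they stand 13 mm farther back than shut.
Start: joints at [-1.297, 0.263, -0.048, 1.259, 0, 1.415], TCP at [0.218, -0.477, 0.231] pointing down, gripper open.
Joint ranges: [-2.65, 2.65], [-0.89, 1.7], [-1.18, 1.37], [-2.13, 2.11], [-1.35, 1.29], [-3.14, 3.14]. Speed limits (rad/s): [1.89, 1.89, 2.57, 2.79, 3.14, 3.14].

## Interface

Orientations are given as a rotation vector (axis times angle).
In Python, from rig import readout, viewer, job_done gives the robot as it stands. The module is installed in compiled form; this text tells all that it offers.
- The arm moves only by the shell command python3 -m crank 'ROWS' [FORCE]. ROWS is JSON, a list of rows, each an object with "twist": the turn, a rotation vector about the tool's x, y, z in degrees, a list of three; "delta_pos": the shift along the tool's x, y, z in m, a list of three; "grip": the opening, from 0 (shut) to 1 (fully open). In form: [{"twist": [ax, ay, az], "delta_pos": [x, y, z], "grip": grip}, ...]. A call has 1 to 5 rows; each row is the pose to reach, as a shift and turn from the pose commanded when the call began, along the tool's axes at that moment; what a row does not reach only later rows make up. A row lasts 1/10 s, in which the tool goes at most 50 mm and 8.59 degrees, less where a joint would pass 70% of its speed; a pose out of reach is approached as far as the arm can. A call with a gripper value outside its range is refused whole. The fingers move at their own pace and stop on an object; FORCE is the grip in N (left out, the last holds). Time passes only in rows, so rows that repeat a pose let the fingers close. It gives the time, the measured TCP pose, the force, the opening and the grip force at its end, in the units of the state.
- readout.sense(): the state, without advancing time (a new reading comes with each control period).
- viewer.camera(name): name is "scene" or "top" or "wrist"; returns (picture, depth): 384x512x3 uint8, red, green, blue; 384x512 float32, m along the optical axis (not along the pixel's ray), 0 where there is no reading.
- viewer.camera_info(name): a dict with "camera_matrix" (3x3 intrinsics, pixels), "R" (3x3) and "t" (3): a world point X has camera coordinates R X + t. Camera axes: x right, y down, z forward; pixel columns grow to the right and rows downward; lengths in m; the calibration is good to about 2 mm. The wrist camera is an equidistant fisheye: a pixel r from the principal point sees the ray r / f radians off the axis. A picture is of the moment at which its call begins: read the wrist's pose just before it. camera_info takes no time and is no camera call; for the wrist camera it gives the pose at the moment of the call.
- job_done(): hands the job in; it is judged then, once.
Trained networks look in the newest picture that a camera, given by its name, has taken for a name from the list of things; names that differ only in an ending like _2 or _b are one class to them, and where a whole thing is asked for, a point or a joint stands for the part that bears it (a point fixed in the world has none). Each returns a list of dicts, best first, with "confidence" (0 to 1); they miss things now and then, are a little off and sometimes report something else, mostly with a low value. They report only what shows in the picture. A call takes as long as a camera call. They do not tell look-alikes from the thing itself.
- viewer.silhouettes(camera, thing): "region" (384x512 bool, what is visible of it) and "point" ([column, row] in pixels, amid what is visible of it).
The state is a dict: "time_s": time; "joint_pos": joint angles; "qvel": joint speeds; "tau": joint torques, N m; "tcp_pos": TCP position; "ee_rot": TCP orientation; "ft_force": force on the tool from outside, world axes, zero at the start; "torque": the same for the moment, N m; "gripper_width": finger opening in m; "gripper_force": force on a finger pad.
Only numpy, scipy, OpenCV 4.12 (cv2) and the standard library are available. Lean on these libraries where they do the work, as an engineer would, in place of code of your own. Each camera call takes 0.05 s, during which the arm holds its last target. There are 200 camera calls.

## Working session

There is one attempt and no reset: what is moved stays moved. The work goes in short steps, Python scripts to look and compute and a shell command to move; the robot and the scene stay as the last step left them, time stands still between calls to the robot, and variables do not carry over. Pictures are saved under pics/ and viewed, at most 10 in all, crops included, and the job is handed in when it is done.

```bash
mkdir -p pics
cat > h.py <<'E'
import numpy as np, cv2
from rig import readout, viewer
def cloud(cam,dep):
    i=viewer.camera_info(cam);K=np.array(i["camera_matrix"]);R=np.array(i["R"]);t=np.array(i["t"])
    v,u=np.mgrid[:384,:512]
    X=np.stack([(u-K[0,2])/K[0,0]*dep,(v-K[1,2])/K[1,1]*dep,dep],-1)
    return (X-t)@R
E
cat > a.py <<'E'
from h import *
for c in ("scene","top"):
    p,d=viewer.camera(c);cv2.imwrite(f"pics/{c}0.png",p[...,::-1]);np.savez(f"{c}0.npz",p=p,d=d,P=cloud(c,d))
    P=cloud(c,d)
    for n in ["magazine","keeper","keeper_knob","ring_black","ring_brass","ring_steel","flanged_bushing","big_ring_gauge"]:
        for s in viewer.silhouettes(c,n):
            r=s["region"]&(d>0);Q=P[r]
            if len(Q)==0: continue
            top=np.percentile(Q[:,2],95);T=Q[Q[:,2]>top-.004]
            (mx,my),rad=cv2.minEnclosingCircle(T[:,:2].astype(np.float32)*1000)
            print(c,n,round(s["confidence"],2),np.round(s["point"]),"mean",T.mean(0).round(4),"circ",round(mx,1),round(my,1),round(rad,1),"top",top.round(4),p[r].mean(0).round(),len(Q))
print(readout.sense())
print(viewer.camera_info("wrist"))
E
python3 a.py; python3 -c "
import cv2,numpy as np
a=cv2.imread('pics/scene0.png');b=cv2.imread('pics/top0.png')
cv2.imwrite('pics/both.png',cv2.resize(np.vstack([a,b]),(400,600)))"
```

```text
scene magazine 0.92 [188. 297.] mean [0.5724 0.2802 0.0714] circ 566.5 273.4 56.2 top 0.0695 [165. 160. 133.] 2489
scene keeper 0.89 [159. 288.] mean [0.5764 0.3199 0.0941] circ 576.9 319.2 7.0 top 0.0937 [203. 183.  79.] 542
scene keeper_knob 0.82 [158. 289.] mean [0.5764 0.3196 0.0941] circ 576.9 319.1 7.1 top 0.0935 [205. 182.  80.] 588
scene keeper_knob 0.26 [257. 242.] mean [0.4814 0.0358 0.0156] circ 481.9 36.0 20.6 top 0.0173 [174. 150.  82.] 223
scene ring_black 0.65 [312. 168.] mean [ 0.482  -0.2592  0.0179] circ 481.7 -258.7 21.7 top 0.0195 [63. 56. 47.] 192
scene ring_brass 0.79 [260. 242.] mean [0.481  0.0363 0.0156] circ 481.7 35.9 20.4 top 0.0174 [171. 148.  81.] 219
scene ring_steel 0.68 [282. 191.] mean [ 0.5112 -0.1303  0.0164] circ 511.2 -131.7 20.9 top 0.0182 [158. 153. 145.] 192
scene ring_steel 0.63 [255. 178.] mean [ 0.597  -0.1384  0.0161] circ 597.8 -139.1 20.1 top 0.018 [ 73. 136.  75.] 164
scene ring_steel 0.45 [310. 204.] mean [ 0.4258 -0.1297  0.0161] circ 426.7 -130.2 20.1 top 0.0179 [123.  74. 130.] 195
scene flanged_bushing 0.72 [226. 177.] mean [ 0.659
[... 2158 characters left out ...]
.67452371e-06]), 'tcp_pos': array([ 0.21828439, -0.4774699 ,  0.2312812 ]), 'ee_rot': array([-3.06965870e+00, -6.68405747e-01, -5.76967833e-06]), 'ft_force': array([ 0.21963525, -0.12005317,  0.87966283]), 'torque': array([-0.03045816, -0.01933634,  0.00980324]), 'gripper_force': 0.0, 'gripper_width': 0.08527597100316577}
{'camera_matrix': array([[297.31863964,   0.        , 260.70533191],
       [  0.        , 297.31863964, 187.02380398],
       [  0.        ,   0.        ,   1.        ]]), 'R': array([[ 0.41687942, -0.90896102, -0.00119008],
       [-0.87160601, -0.40011798,  0.28321117],
       [-0.25790409, -0.11702763, -0.95905684]]), 't': array([-0.52455648, -0.03671499,  0.38066582])}
```

View pics/top0.png

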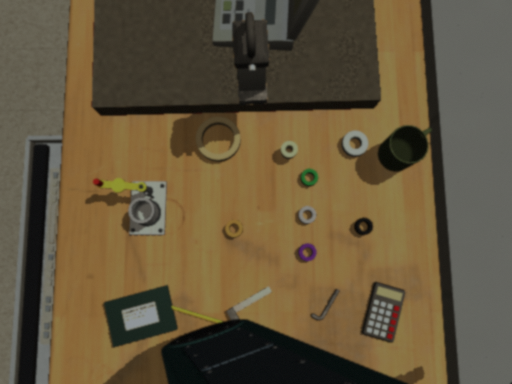

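View pics/scene0.png

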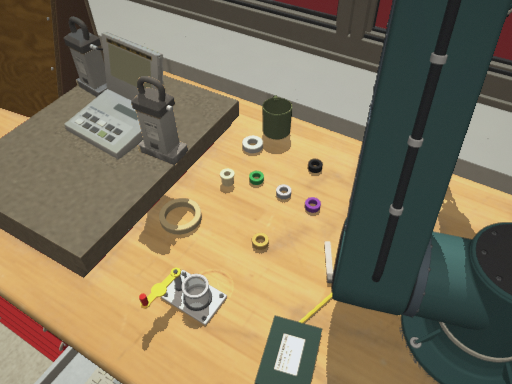

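Candidates for the steel ring in the top view are the grey-white one at (307,215), the green one at (309,178) and the purple one at (306,253). The bright metallic one at (307,215) fits the description. Black is at (363,227) and brass at (233,230). I'll confirm these in a crop and refine the geometry.

```bash
cat > b.py <<'E'
from h import *
a=cv2.imread('pics/top0.png')
b=cv2.imread('pics/scene0.png')
cv2.imwrite('pics/crop.png',np.vstack([cv2.resize(a[165:265,215:375],(480,300),interpolation=cv2.INTER_CUBIC),cv2.resize(b[145:265,232:424],(480,300),interpolation=cv2.INTER_CUBIC)]))
G=dict(black=(.4815,-.261),brass=(.481,.034),steel=(.5112,-.132),bush=(.658,-.093),gauge=(.6765,-.248))
for c in("scene","top"):
    z=np.load(c+"0.npz");P=z["P"];d=z["d"]>0
    for n,g in G.items():
        m=d&(np.hypot(P[...,0]-g[0],P[...,1]-g[1])<(.03 if n!="gauge" else .04))&(P[...,2]>.010)
        Q=P[m];h=np.median(Q[Q[:,2]>.013,2]);T=Q[abs(Q[:,2]-h)<.003]
        (x,y),r=cv2.minEnclosingCircle(T[:,:2].astype(np.float32)*1000);print(c,n,T.mean(0).round(4),round(x,1),round(y,1),round(r,1),len(T))
    near=d&(abs(P[...,0]-.57)<.13)&(abs(P[...,1]-.27)<.13)
    L=lambda lo,hi:P[near&(P[...,2]>lo)&(P[...,2]<hi)]
    T=L(.056,.0635);T=T[np.hypot(T[:,0]-.545,T[:,1]-.225)<.045]
    (x,y),r=cv2.minEnclosingCircle(T[:,:2].astype(np.float32)*1000);print("rim",T.mean(0).round(4),x,y,r,len(T))
    B=L(.005,.0125);print("base rect",cv2.minAreaRect(B[:,:2].astype(np.float32)*1000),len(B))
    B=L(.064,.074);print("arm/post rect",cv2.minAreaRect(B[:,:2].astype(np.float32)*1000),len(B))
    B=L(.085,.1);print("knob",B.mean(0).round(4),len(B))
    B=L(.076,.084);print("z76-84",B.mean(0).round(4),len(B))
E
python3 b.py
```

```text
scene black [ 0.4823 -0.2599  0.0174] 482.6 -259.5 20.8 91
scene brass [0.4814 0.0357 0.0155] 481.9 36.0 20.6 138
scene steel [ 0.5105 -0.1314  0.0158] 511.3 -131.8 21.1 101
scene bush [ 0.6601 -0.093   0.0323] 660.6 -93.0 20.2 90
scene gauge [ 0.6764 -0.247   0.0176] 678.8 -247.8 32.4 174
rim [0.5311 0.2299 0.0592] 538.17041015625 235.0812530517578 42.15739440917969 175
base rect ((570.9059448242188, 278.75677490234375), (232.5435333251953, 189.1927947998047), 75.10981750488281) 1002
arm/post rect ((573.5692749023438, 272.305908203125), (112.30635833740234, 33.15132141113281), 85.31722259521484) 430
knob [0.5756 0.3199 0.0926] 56
z76-84 [0.5734 0.3215 0.0802] 13
top black [ 0.4811 -0.2631  0.0186] 481.3 -263.1 20.2 168
top brass [0.4801 0.0327 0.0166] 480.1 32.5 19.9 153
top steel [ 0.5095 -0.1338  0.0163] 509.3 -134.6 20.0 149
top bush [ 0.6584 -0.0952  0.0342] 658.7 -95.3 20.0 165
top gauge [ 0.6761 -0.2512  0.0188] 676.3 -252.0 30.7 363
rim [0.529  0.2284 0.0601] 535.0397338867188 228.4932861328125 38.166259765625 169
base rect ((571.9481201171875, 273.2071533203125), (241.62940979003906, 239.60821533203125), 87.02931213378906) 1174
arm/post rect ((555.7872924804688, 253.9162139892578), (133.2313232421875, 71.77364349365234), 48.25259017944336) 418
knob [0.575  0.3151 0.0939] 43
z76-84 [0.5733 0.3121 0.0812] 10
```

View pics/crop.png

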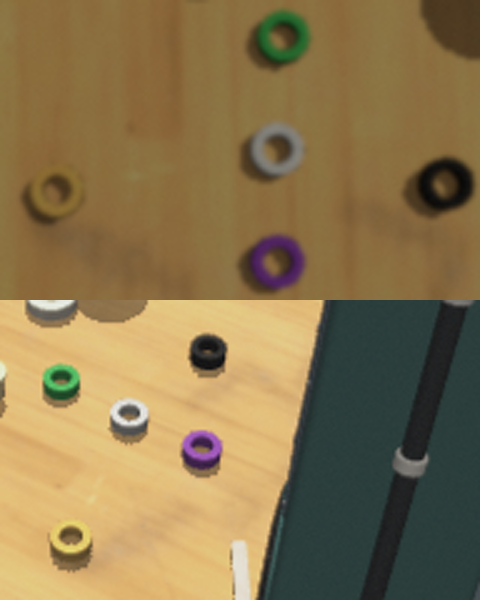

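The crop confirms it: the steel ring is the metallic grey-white one at crop (276,150), which is top (307,215). The green and purple rings are look-alikes. Next I move above the black ring.

```bash
python3 -m crank '[{"twist":[0,0,8.5],"delta_pos":[0.048,-0.012,0],"grip":1},{"twist":[0,0,16.5],"delta_pos":[0.096,-0.025,0],"grip":1},{"twist":[0,0,24.6],"delta_pos":[0.143,-0.037,0],"grip":1},{"twist":[0,0,24.6],"delta_pos":[0.19,-0.05,0],"grip":1},{"twist":[0,0,24.6],"delta_pos":[0.238,-0.062,0],"grip":1}]' 40
python3 -c "
from h import *
s=readout.sense();print(s['tcp_pos'],s['ee_rot'])"
```

```text
time_s: 1.4
tcp_pos: [0.4016, -0.3276, 0.2315]
ee_rot: [3.141, -0.003, 0.0]
ft_force: [0.8, -0.9, -0.5]
gripper_width: 0.0856
gripper_force: 0.0
[ 0.40159486 -0.32759933  0.23145175] [ 3.14129276e+00 -3.42589922e-03  4.04675737e-04]
```

```bash
python3 -m crank '[{"twist":[0,0,0],"delta_pos":[0.037,-0.030,0.02],"grip":1},{"twist":[0,0,0],"delta_pos":[0.073,-0.0605,0.04],"grip":1},{"twist":[0,0,0],"delta_pos":[0.073,-0.0605,0.05],"grip":1},{"twist":[0,0,0],"delta_pos":[0.073,-0.0605,0.05],"grip":1}]'
cat > w.py <<'E'
# wrist view: circle-fit rings / rim at given height from silhouettes, world coordinates
import sys
from h import *
def ray(uv,i):
    K=i["camera_matrix"];f=K[0,0];q=(np.asarray(uv,float)-[K[0,2],K[1,2]]);r=np.linalg.norm(q,axis=1);th=r/f
    d=np.c_[q/np.maximum(r,1e-9)[:,None]*np.sin(th)[:,None],np.cos(th)]
    R=np.array(i["R"]);return d@R,-R.T@np.array(i["t"])
def toplane(uv,i,z):
    D,C=ray(uv,i);return C+D*((z-C[2])/D[:,2])[:,None]
def look(things,name):
    i=viewer.camera_info("wrist");p,d=viewer.camera("wrist");cv2.imwrite(f"pics/{name}.png",p[...,::-1]);np.savez(name+".npz",p=p,d=d,R=i["R"],t=i["t"],K=i["camera_matrix"])
    s=readout.sense();print("tcp",s["tcp_pos"].round(4))
    v,u=np.mgrid[:384,:512];D,C=ray(np.c_[u.ravel(),v.ravel()],i);A=np.array(i["R"])[2]
    W=(C+D*(d.ravel()/(D@A))[:,None]).reshape(384,512,3)
    for n in things:
        for s in viewer.silhouettes("wrist",n):
            r=s["region"]&(d>0);Q=W[r]
            if len(Q)<10: continue
            h=np.percentile(Q[:,2],90);T=Q[abs(Q[:,2]-h)<.004]
            (x,y),rad=cv2.minEnclosingCircle(T[:,:2].astype(np.float32)*1000)
            print(n,round(s["confidence"],2),np.round(s["point"]),"mean",T.mean(0).round(4),"circ",round(x,1),round(y,1),round(rad,1),p[r].mean(0).round(),len(T))
    return p,d,W,i
if __name__=="__main__":
    look(sys.argv[2:],sys.argv[1])
E
python3 w.py w1 ring_black
```

```text
time_s: 1.8
tcp_pos: [0.4734, -0.2673, 0.1799]
ee_rot: [-3.14, -0.003, 0.003]
ft_force: [-0.1, -0.2, 0.2]
gripper_width: 0.0855
gripper_force: 0.0
tcp [ 0.4731 -0.2684  0.181 ]
ring_black 0.79 [256. 170.] mean [ 0.4827 -0.2611  0.019 ] circ 482.1 -260.8 20.3 [71. 55. 32.] 793
```

View pics/w1.png

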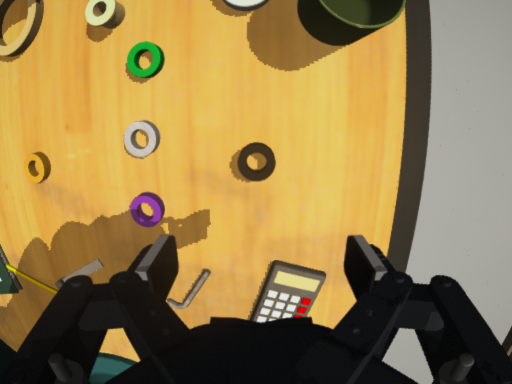

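The wrist view agrees: the black ring is at pixel (257,162), world (0.482,-0.261), with the fingertips at (165,240) and (355,240). I descend on it now.

```bash
python3 -m crank '[{"twist":[0,0,0],"delta_pos":[0.009,-0.0074,0.04],"grip":0.75},{"twist":[0,0,0],"delta_pos":[0.009,-0.0074,0.08],"grip":0.75},{"twist":[0,0,0],"delta_pos":[0.009,-0.0074,0.12],"grip":0.75},{"twist":[0,0,0],"delta_pos":[0.009,-0.0074,0.14],"grip":0.75},{"twist":[0,0,0],"delta_pos":[0.009,-0.0074,0.14],"grip":0.75}]'
python3 w.py w2 ring_black
```

```text
time_s: 2.4
tcp_pos: [0.4807, -0.2617, 0.0399]
ee_rot: [-3.14, 0.004, 0.004]
ft_force: [-1.2, -0.0, 0.8]
gripper_width: 0.064
gripper_force: 0.0
tcp [ 0.4817 -0.2621  0.0416]
ring_black 0.73 [262. 227.] mean [ 0.4836 -0.2616  0.0188] circ 482.4 -261.5 20.3 [54. 42. 25.] 2281
```

```bash
python3 -m crank '[{"twist":[0,0,0],"delta_pos":[0.001,0,0.02],"grip":0.75},{"twist":[0,0,0],"delta_pos":[0.001,0,0.034],"grip":0.75},{"twist":[0,0,0],"delta_pos":[0.001,0,0.034],"grip":0.75},{"twist":[0,0,0],"delta_pos":[0.001,0,0.034],"grip":0.4},{"twist":[0,0,0],"delta_pos":[0.001,0,0.034],"grip":0.3}]' 40
python3 -m crank '[{"twist":[0,0,0],"delta_pos":[0,0,0],"grip":0.3},{"twist":[0,0,0],"delta_pos":[0,0,0],"grip":0.2},{"twist":[0,0,0],"delta_pos":[0,0,0],"grip":0.2}]' 40
python3 w.py w3 ring_black
```

```text
time_s: 3.0
tcp_pos: [0.4842, -0.2619, 0.009]
ee_rot: [3.14, -0.001, 0.003]
ft_force: [-5.9, 2.1, 21.2]
gripper_width: 0.0378
gripper_force: 37.8
time_s: 3.3
tcp_pos: [0.4842, -0.2619, 0.0091]
ee_rot: [3.14, -0.001, 0.003]
ft_force: [-2.5, 0.1, 11.6]
gripper_width: 0.0377
gripper_force: 38.8
tcp [ 0.4842 -0.2619  0.0091]
ring_black 0.62 [264. 256.] mean [ 0.4845 -0.2613  0.0187] circ 482.5 -261.0 20.5 [40. 31. 21.] 3006
```

View pics/w3.png

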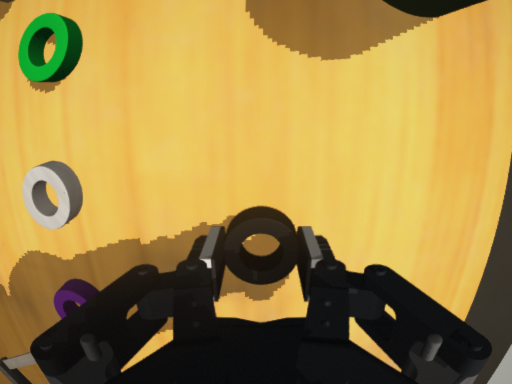

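The picture shows the black ring centred between the pads at (262,245). I lift it and travel towards the magazine.

```bash
python3 -m crank '[{"twist":[0,0,0],"delta_pos":[0,0,-0.03],"grip":0.2},{"twist":[0,0,0],"delta_pos":[0,0,-0.07],"grip":0.2},{"twist":[0,0,0],"delta_pos":[0,0,-0.12],"grip":0.2},{"twist":[0,0,0],"delta_pos":[0,-0.03,-0.15],"grip":0.2},{"twist":[0,0,0],"delta_pos":[0,-0.07,-0.16],"grip":0.2}]' 40
python3 -m crank '[{"twist":[0,0,0],"delta_pos":[0,-0.045,0],"grip":0.2},{"twist":[0,0,0],"delta_pos":[0,-0.09,0],"grip":0.2},{"twist":[0,0,0],"delta_pos":[0,-0.135,0],"grip":0.2},{"twist":[0,0,0],"delta_pos":[0,-0.18,0],"grip":0.2},{"twist":[0,0,0],"delta_pos":[0,-0.225,0],"grip":0.2}]'
python3 -m crank '[{"twist":[0,0,0],"delta_pos":[0,-0.045,0],"grip":0.2},{"twist":[0,0,0],"delta_pos":[0,-0.09,0],"grip":0.2},{"twist":[0,0,0],"delta_pos":[0,-0.11,0],"grip":0.2},{"twist":[0,0,0],"delta_pos":[0,-0.11,0],"grip":0.2},{"twist":[0,0,0],"delta_pos":[0,-0.11,0],"grip":0.2}]'
python3 w.py w4 ring_black magazine keeper_knob
```

```text
time_s: 3.9
tcp_pos: [0.4849, -0.1923, 0.1716]
ee_rot: [3.138, -0.004, 0.009]
ft_force: [0.9, 0.4, -1.3]
gripper_width: 0.0375
gripper_force: 40.8
time_s: 4.4
tcp_pos: [0.4835, 0.0356, 0.1685]
ee_rot: [3.141, -0.001, 0.003]
ft_force: [1.6, -0.3, -0.4]
gripper_width: 0.0376
gripper_force: 40.8
time_s: 4.9
tcp_pos: [0.4854, 0.1094, 0.1676]
ee_rot: [-3.116, -0.069, 0.001]
ft_force: [0.4, -0.4, -1.7]
gripper_width: 0.0373
gripper_force: 40.8
tcp [0.4853 0.1092 0.1675]
ring_black 0.83 [264. 254.] mean [0.4858 0.1098 0.1771] circ 484.1 110.1 20.5 [52. 42. 25.] 3003
ring_black 0.61 [88. 90.] mean [0.5761 0.3135 0.0839] circ 576.3 316.6 6.8 [215. 188.   6.] 75
magazine 0.89 [146. 115.] mean [0.5717 0.2665 0.0686] circ 569.3 270.5 55.8 [193. 184. 135.] 1802
magazine 0.62 [87. 87.] mean [0.5756 0.3134 0.0832] circ 575.8 316.5 6.5 [215. 190.   5.] 72
keeper_knob 0.65 [144. 116.] mean [0.5717 0.2668 0.0685] circ 569.3 270.5 55.8 [194. 184. 134.] 1818
keeper_knob 0.55 [87. 90.] mean [0.5758 0.3135 0.0842] circ 576.3 316.6 6.7 [215. 189.   4.] 76
```

View pics/w4.png

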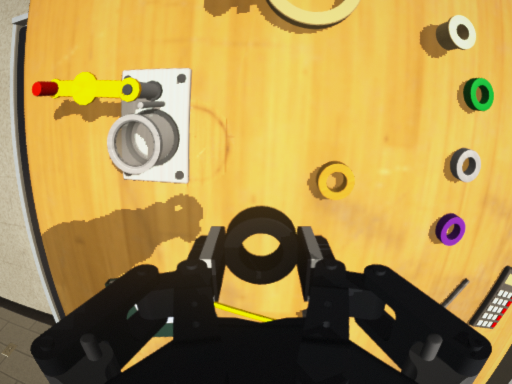

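```bash
python3 -c "
from h import *
from scipy.spatial.transform import Rotation as R
s=readout.sense();print(s['joint_pos'].round(3),s['tcp_pos'].round(4),s['ee_rot'].round(3),s['qvel'].round(3),s['ft_force'].round(1),s['tau'].round(1));print(R.from_rotvec(s['ee_rot']).as_matrix().round(3))
"
```

```text
[ 0.043  0.244 -0.253  1.074  0.025  3.141] [0.4853 0.1094 0.1674] [-3.116e+00 -6.900e-02  2.000e-03] [ 0.004  0.001 -0.    -0.002  0.    -0.   ] [-0.8 -0.5  0.1] [  0.1 -60.4  36.8   0.    0.1   0. ]
[[ 0.999  0.044 -0.002]
 [ 0.044 -0.999  0.025]
 [-0.001 -0.025 -1.   ]]
```

Joint 6 is at its limit, so I need the half-turned grasp. While I'm here I measure the magazine's pose from this wrist view and turn the tool away from the limit.

```bash
cat > mag.py <<'E'
import sys
from w import *
from scipy.optimize import least_squares
def mag(W,p,d):
    hsv=cv2.cvtColor(p,cv2.COLOR_RGB2HSV);ok=d>0
    c=np.array([.530,.229]);loc=lambda r:ok&(np.hypot(W[...,0]-c[0],W[...,1]-c[1])<r)
    m=loc(.034)&(abs(W[...,2]-.0595)<.003)&(hsv[...,1]<90)
    T=W[m][:,:2]
    print("rim n",len(T),"z",W[m][:,2].mean().round(4))
    # mid-radius annulus fit: points lie between 23 and 28 mm
    f=lambda q:(lambda r:np.maximum(r-.028,0)+np.maximum(.0225-r,0))(np.hypot(T[:,0]-q[0],T[:,1]-q[1]))
    q=least_squares(f,T.mean(0),diff_step=1e-4,x_scale=.001,loss="soft_l1",f_scale=.001).x;e=cv2.minEnclosingCircle(T.astype(np.float32)*1000)
    print("rim annulus",q.round(4),"enclosing",np.round(e[0],1),round(e[1],1),"mean",T.mean(0).round(4))
    b=loc(.12)&(W[...,2]>.004)&(W[...,2]<.0125)&(hsv[...,1]<75)
    b=cv2.morphologyEx(b.astype(np.uint8),cv2.MORPH_OPEN,np.ones((3,3)))>0
    B=W[b][:,:2].astype(np.float32)*1000;print("plate",cv2.minAreaRect(B),len(B))
    k=loc(.15)&(W[...,2]>.072)&((hsv[...,0]<6)|(hsv[...,0]>174))&(hsv[...,1]>150)&(hsv[...,2]>60);print("knob",W[k].mean(0).round(4),k.sum())
    y=loc(.15)&(W[...,2]>.063)&(W[...,2]<.074)&(abs(hsv[...,0].astype(int)-29)<5)&(hsv[...,1]>170);print("arm mean",W[y].mean(0).round(4),y.sum())
    Q=W[y][:,:2];u=np.linalg.svd(Q-Q.mean(0),full_matrices=False)[2][0];print("arm dir deg",np.degrees(np.arctan2(u[1],u[0])).round(1))
if __name__=="__main__":
    for n in sys.argv[1:]:
        z=np.load(n+".npz");p,d=z["p"],z["d"]
        if "P" in z: W=z["P"]
        else:
            i=dict(camera_matrix=z["K"],R=z["R"],t=z["t"]);v,u=np.mgrid[:384,:512];D,C=ray(np.c_[u.ravel(),v.ravel()],i)
            W=(C+D*(d.ravel()/(D@i["R"][2]))[:,None]).reshape(384,512,3)
        print("==",n);mag(W,p,d)
E
python3 mag.py w4 scene0 top0
python3 -m crank '[{"twist":[0,0,-8.5],"delta_pos":[0,0,0],"grip":0.2},{"twist":[0,0,-17],"delta_pos":[0,0,0],"grip":0.2},{"twist":[0,0,-25.5],"delta_pos":[0,0,0],"grip":0.2},{"twist":[0,0,-34],"delta_pos":[0,0,0],"grip":0.2},{"twist":[0,0,-42.5],"delta_pos":[0,0,0],"grip":0.2}]'
python3 -c "
from h import *
s=readout.sense();print(s['joint_pos'].round(3),s['tcp_pos'].round(4))"
```

```text
== w4
rim n 1032 z 0.0604
rim annulus [0.5193 0.231 ] enclosing [527.1 229.6] 32.0 mean [0.5241 0.23  ]
plate ((531.026123046875, 231.03045654296875), (79.4642333984375, 123.1474838256836), 89.02605438232422) 3877
knob [0.576  0.3146 0.0884] 293
arm mean [0.5722 0.2685 0.0685] 1636
arm dir deg 84.9
== scene0
rim n 189 z 0.0592
rim annulus [0.5201 0.2328] enclosing [529.2 230.7] 32.9 mean [0.5264 0.2305]
plate ((530.3228149414062, 232.7264862060547), (80.20978546142578, 122.4185562133789), 89.36442565917969) 936
knob [0.574  0.3206 0.0883] 63
arm mean [nan nan nan] 0
time_s: 5.6
tcp_pos: [0.4852, 0.1097, 0.1673]
ee_rot: [-2.876, -1.203, -0.013]
ft_force: [-0.4, -0.6, -0.9]
gripper_width: 0.038
gripper_force: 40.8
[ 0.044  0.244 -0.253  1.074  0.025  2.393] [0.4852 0.1097 0.1673]mag.py:18: RuntimeWarning: Mean of empty slice.
  y=loc(.15)&(W[...,2]>.063)&(W[...,2]<.074)&(abs(hsv[...,0].astype(int)-29)<5)&(hsv[...,1]>170);print("arm mean",W[y].mean(0).round(4),y.sum())
  ret = um.true_divide(
mag.py:19: RuntimeWarning: Mean of empty slice.
  Q=W[y][:,:2];u=np.linalg.svd(Q-Q.mean(0),full_matrices=False)[2][0];print("arm dir deg",np.degrees(np.arctan2(u[1],u[0])).round(1))
Traceback (most recent call last):
  File "mag.py", line 27, in <module>
    print("==",n);mag(W,p,d)
                  ~~~^^^^^^^
  File "mag.py", line 19, in mag
    Q=W[y][:,:2];u=np.linalg.svd(Q-Q.mean(0),full_matrices=False)[2][0];print("arm dir deg",np.degrees(np.arctan2(u[1],u[0])).round(1))
                   ~~~~~~~~~~~~~~~~~~~~~~~~~~~~~~~~~~~~~~~~~~~~~~~~~^^^
IndexError: index 0 is out of bounds for axis 0 with size 0
```

```bash
for i in 1; do :; done
python3 -m crank '[{"twist":[0,0,-8.5],"delta_pos":[0,0,0],"grip":0.2},{"twist":[0,0,-17],"delta_pos":[0,0,0],"grip":0.2},{"twist":[0,0,-25.5],"delta_pos":[0,0,0],"grip":0.2},{"twist":[0,0,-34],"delta_pos":[0,0,0],"grip":0.2},{"twist":[0,0,-42.5],"delta_pos":[0,0,0],"grip":0.2}]' >/dev/null
python3 -m crank '[{"twist":[0,0,-8.5],"delta_pos":[0,0,0],"grip":0.2},{"twist":[0,0,-17],"delta_pos":[0,0,0],"grip":0.2},{"twist":[0,0,-25.5],"delta_pos":[0,0,0],"grip":0.2},{"twist":[0,0,-34],"delta_pos":[0,0,0],"grip":0.2},{"twist":[0,0,-42.5],"delta_pos":[0,0,0],"grip":0.2}]' >/dev/null
python3 -m crank '[{"twist":[0,0,-8.5],"delta_pos":[0,0,0],"grip":0.2},{"twist":[0,0,-17],"delta_pos":[0,0,0],"grip":0.2},{"twist":[0,0,-25.5],"delta_pos":[0,0,0],"grip":0.2},{"twist":[0,0,-34],"delta_pos":[0,0,0],"grip":0.2},{"twist":[0,0,-42.5],"delta_pos":[0,0,0],"grip":0.2}]' >/dev/null
cat > go.py <<'E'
# relative move (tool axes) from the present pose to world x y z, tool-x yaw deg, pointing down
import sys
from h import *
from scipy.spatial.transform import Rotation as R
s=readout.sense();x,y,z,a=map(float,sys.argv[1:5])
R0=R.from_rotvec(s["ee_rot"]);Rt=R.from_euler("z",a,degrees=True)*R.from_euler("x",180,degrees=True)
print("now",s["tcp_pos"].round(4),"q",s["joint_pos"].round(2),"f",s["ft_force"].round(1),"w",s["gripper_width"].round(4))
print("delta",R0.inv().apply(np.array([x,y,z])-s["tcp_pos"]).round(4),"twist",np.degrees((R0.inv()*Rt).as_rotvec()).round(2))
E
python3 go.py .519 .231 .14 179
```

```text
Traceback (most recent call last):
  File "go.py", line 7, in <module>
    print("now",s["tcp_pos"].round(4),"q",s["joint_pos"].round(2),"f",s["ft_force"].round(1),"w",s["gripper_width"].round(4))
                                                                                                 ^^^^^^^^^^^^^^^^^^^^^^^^
AttributeError: 'float' object has no attribute 'round'
```

```bash
sed -i 's/s\["gripper_width"\].round(4)/round(s["gripper_width"],4)/' go.py; python3 go.py .519 .231 .14 179
```

```text
now [0.4852 0.1097 0.1673] q [ 0.04  0.24 -0.25  1.07  0.03  0.17] f [-0.4 -0.4 -0.6] w 0.0375
delta [-0.0187  0.1239  0.0303] twist [ 1.43 -0.2  -6.09]
```

```bash
python3 -m crank '[{"twist":[1.4,-0.2,-6.1],"delta_pos":[-0.017,0.03,0],"grip":0.2},{"twist":[1.4,-0.2,-6.1],"delta_pos":[-0.034,0.06,0.0],"grip":0.2},{"twist":[1.4,-0.2,-6.1],"delta_pos":[-0.053,0.09,0.01],"grip":0.2},{"twist":[1.4,-0.2,-6.1],"delta_pos":[-0.063,0.118,0.02],"grip":0.2},{"twist":[1.4,-0.2,-6.1],"delta_pos":[-0.063,0.118,0.02],"grip":0.2}]' 40 >/dev/null
python3 w.py w5 ring_black; python3 mag.py w5; python3 go.py .519 .231 .1 179
```

```text
tcp [0.563  0.2201 0.1488]
ring_black 0.86 [261. 255.] mean [0.5651 0.2222 0.1576] circ 567.0 221.7 20.5 [51. 42. 26.] 2993
== w5
rim n 1410 z 0.0605
rim annulus [0.5189 0.232 ] enclosing [525.1 230.4] 30.6 mean [0.5253 0.2307]
plate ((530.7639770507812, 231.92730712890625), (79.51446533203125, 122.79863739013672), 89.0612564086914) 6342
knob [0.5753 0.3165 0.0935] 257
arm mean [0.5718 0.2716 0.0682] 2289
arm dir deg -96.3
now [0.5627 0.2194 0.1494] q [ 0.24  0.43 -0.01  1.13  0.    0.26] f [-0.2  0.3 -0.6] w 0.0377
delta [0.0439 0.0106 0.0495] twist [ 0.01 -0.06 -0.27]
```

View pics/w5.png

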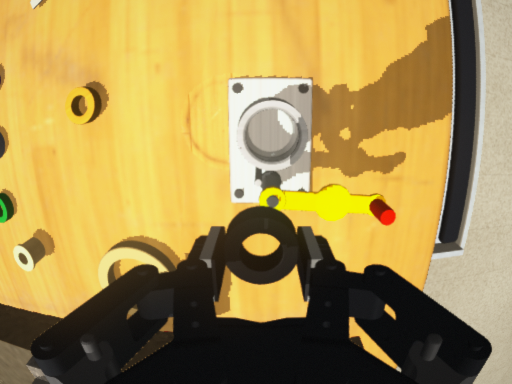

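```bash
python3 -m crank '[{"twist":[0,0,0],"delta_pos":[0.0,0.011,0],"grip":0.2},{"twist":[0,0,0],"delta_pos":[0.0,0.011,0],"grip":0.2},{"twist":[0,0,0],"delta_pos":[0,0.011,0],"grip":0.2},{"twist":[0,0,0],"delta_pos":[0,0.011,0],"grip":0.2}]' 40 >/dev/null
python3 w.py w6 ring_black; python3 mag.py w6; python3 go.py .519 .231 .1 179
python3 - <<'E'
from h import *
p,d=viewer.camera("scene");P=cloud("scene",d);np.savez("scene1.npz",p=p,d=d,P=P);cv2.imwrite("pics/scene1.png",p[...,::-1])
hsv=cv2.cvtColor(p,cv2.COLOR_RGB2HSV)
m=(np.hypot(P[...,0]-.565,P[...,1]-.231)<.026)&(P[...,2]>.135)&(P[...,2]<.165)
print("scene ring top pts",P[m&(P[...,2]>.153)].mean(0).round(4),m.sum())
E
```

```text
tcp [0.563  0.2304 0.1502]
ring_black 0.62 [260. 253.] mean [0.5646 0.2312 0.1597] circ 566.4 231.1 20.5 [55. 45. 26.] 3038
== w6
rim n 1396 z 0.0605
rim annulus [0.519  0.2321] enclosing [525.1 230.4] 30.9 mean [0.525  0.2305]
plate ((530.3789672851562, 231.89297485351562), (79.51775360107422, 121.82308959960938), 89.13094329833984) 6178
knob [0.5755 0.3172 0.0951] 215
arm mean [0.572  0.2723 0.0682] 2211
arm dir deg -96.7
now [0.563  0.2304 0.1501] q [ 0.25  0.44 -0.    1.13  0.    0.28] f [-0.2  0.4 -0.4] w 0.0376
delta [ 0.044  -0.0004  0.0501] twist [ 0.04  0.01 -0.29]
scene ring top pts [0.5605 0.2264 0.1585] 261
```

```bash
python3 -m crank '[{"twist":[0,0,0],"delta_pos":[0.023,0.0002,0.02],"grip":0.2},{"twist":[0,0,0],"delta_pos":[0.0467,0.0002,0.04],"grip":0.2},{"twist":[0,0,0],"delta_pos":[0.0467,0.0002,0.07],"grip":0.2},{"twist":[0,0,0],"delta_pos":[0.0467,0.0002,0.076],"grip":0.2},{"twist":[0,0,0],"delta_pos":[0.0467,0.0002,0.076],"grip":0.2}]' 40
python3 w.py w7 ring_black
python3 mag.py w7|grep -v knob; python3 go.py .5165 .2316 .061 179
python3 - <<'E'
import cv2
a=cv2.imread('pics/w7.png');cv2.imwrite('pics/w7c.png',cv2.resize(a[130:330,150:380],None,fx=2.5,fy=2.5))
E
```

```text
time_s: 8.75
tcp_pos: [0.5162, 0.2318, 0.0737]
ee_rot: [-0.035, -3.14, -0.0]
ft_force: [0.6, -0.1, -0.2]
gripper_width: 0.0375
gripper_force: 40.8
tcp [0.517  0.232  0.0746]
ring_black 0.68 [261. 253.] mean [0.5178 0.2325 0.0831] circ 519.4 232.4 20.4 [40. 36. 30.] 3018
ring_black 0.56 [272. 305.] mean [0.5678 0.2349 0.0707] circ 568.9 268.2 47.8 [203. 190.   9.] 728
== w7
rim n 749 z 0.0603
rim annulus [0.5245 0.2303] enclosing [530. 229.] 34.0 mean [0.5109 0.2276]
plate ((531.0988159179688, 231.773193359375), (79.6281967163086, 124.1029281616211), 88.86112976074219) 5626
arm mean [0.569  0.2413 0.069 ] 1031
arm dir deg 82.1
now [0.5173 0.2321 0.075 ] q [ 0.28  0.42 -0.25  0.9   0.    0.3 ] f [ 0.3  0.1 -0.1] w 0.0375
delta [ 0.0008 -0.0005  0.014 ] twist [ 0.06  0.07 -0.29]
```

View pics/w7c.png

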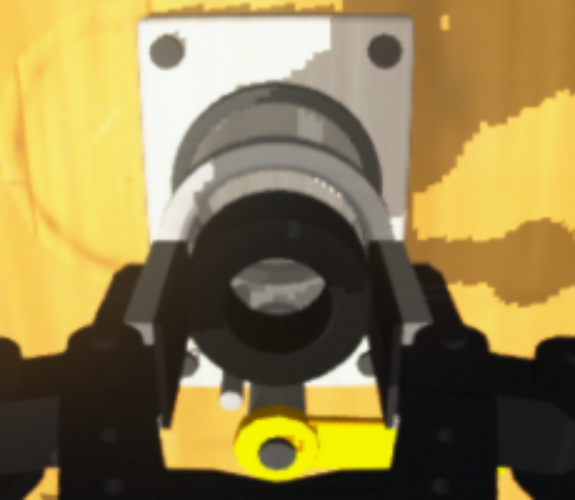

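The ring sits over the mouth within about 1 mm (ring centre at crop (281,285), rim above and around it). I lower it into the chamfer.

```bash
python3 -m crank '[{"twist":[0,0,0],"delta_pos":[0.0006,-0.0006,0.004],"grip":0.2},{"twist":[0,0,0],"delta_pos":[0.0006,-0.0006,0.008],"grip":0.2},{"twist":[0,0,0],"delta_pos":[0.0006,-0.0006,0.011],"grip":0.2},{"twist":[0,0,0],"delta_pos":[0.0006,-0.0006,0.011],"grip":0.2}]' 40
python3 -m crank '[{"twist":[0,0,0],"delta_pos":[0,0,0.003],"grip":0.2},{"twist":[0,0,0],"delta_pos":[0,0,0.003],"grip":0.2}]'
python3 go.py .5167 .2315 .061 179
```

```text
time_s: 9.25
tcp_pos: [0.5156, 0.2313, 0.0626]
ee_rot: [-0.035, -3.141, -0.001]
ft_force: [-0.7, -0.2, -0.9]
gripper_width: 0.0376
gripper_force: 40.8
time_s: 9.45
tcp_pos: [0.5156, 0.2314, 0.0596]
ee_rot: [-0.035, -3.141, -0.001]
ft_force: [0.2, -0.3, 0.4]
gripper_width: 0.0379
gripper_force: 40.8
now [0.5156 0.2314 0.0596] q [ 0.28  0.44 -0.27  0.86  0.    0.3 ] f [ 0.2 -0.3  0.4] w 0.0379
delta [-0.0011  0.0002 -0.0014] twist [ 0.03 -0.03 -0.27]
```

No contact force, and the ring's underside is about 9 mm inside the mouth. I release it.

```bash
python3 -m crank '[{"twist":[0,0,0],"delta_pos":[0,0,0],"grip":0.75},{"twist":[0,0,0],"delta_pos":[0,0,0],"grip":0.75},{"twist":[0,0,0],"delta_pos":[0,0,0],"grip":0.75},{"twist":[0,0,0],"delta_pos":[0,0,-0.03],"grip":0.75},{"twist":[0,0,0],"delta_pos":[-0.03,0,-0.06],"grip":0.75}]'
python3 -m crank '[{"twist":[0,0,0],"delta_pos":[-0.01,0,-0.01],"grip":0.75},{"twist":[0,0,0],"delta_pos":[-0.01,0,-0.01],"grip":0.75}]' >/dev/null
python3 w.py w8 ring_black
python3 - <<'E'
import cv2
a=cv2.imread('pics/w8.png');cv2.imwrite('pics/w8c.png',cv2.resize(a[50:250,170:370],None,fx=2.5,fy=2.5))
E
python3 go.py .481 .034 .12 180
```

```text
time_s: 9.95
tcp_pos: [0.5429, 0.2307, 0.1205]
ee_rot: [-0.033, -3.138, 0.0]
ft_force: [1.0, -0.6, -0.3]
gripper_width: 0.0639
gripper_force: 0.0
tcp [0.556  0.2305 0.1299]
ring_black 0.73 [256. 149.] mean [0.5195 0.2322 0.0269] circ 519.7 232.2 19.8 [51. 47. 40.] 1142
now [0.555  0.2304 0.1292] q [ 0.26  0.44 -0.06  1.07  0.    0.28] f [-0.2  0.2 -1.2] w 0.064
delta [ 0.0696 -0.198   0.0092] twist [ 0.02 -0.06 -1.28]
```

View pics/w8c.png

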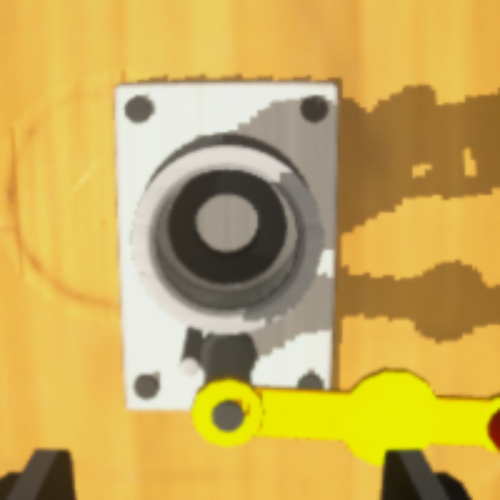

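The black ring lies flat and centred on the tube floor: top at 27 mm, dark annulus at crop (227,222). Next is brass.

```bash
python3 -m crank '[{"twist":[0,0,-1.3],"delta_pos":[0.01,-0.045,-0.02],"grip":0.75},{"twist":[0,0,-1.3],"delta_pos":[0.02,-0.09,-0.02],"grip":0.75},{"twist":[0,0,-1.3],"delta_pos":[0.03,-0.135,-0.02],"grip":0.75},{"twist":[0,0,-1.3],"delta_pos":[0.035,-0.175,-0.02],"grip":0.75},{"twist":[0,0,-1.3],"delta_pos":[0.035,-0.197,-0.02],"grip":0.75}]' >/dev/null
python3 -m crank '[{"twist":[0,0,0],"delta_pos":[0,0,0.0],"grip":0.75},{"twist":[0,0,0],"delta_pos":[0,0,0.0],"grip":0.75}]' >/dev/null
python3 w.py w9 ring_brass; python3 go.py .481 .034 .05 180
```

```text
tcp [0.5156 0.0349 0.1492]
ring_brass 0.96 [267. 150.] mean [0.4801 0.0346 0.0169] circ 480.2 34.6 20.0 [224. 175.  48.] 921
now [0.5158 0.0351 0.1493] q [-0.09  0.29 -0.24  1.04  0.   -0.09] f [ 0.7 -0.  -0.4] w 0.064
delta [ 0.0347 -0.0012  0.0994] twist [ 0.05 -0.06  0.07]
```

```bash
python3 -m crank '[{"twist":[0,0,0],"delta_pos":[0.02,-0.001,0.04],"grip":0.75},{"twist":[0,0,0],"delta_pos":[0.0368,-0.001,0.07],"grip":0.75},{"twist":[0,0,0],"delta_pos":[0.0368,-0.001,0.10],"grip":0.75},{"twist":[0,0,0],"delta_pos":[0.0368,-0.001,0.107],"grip":0.75},{"twist":[0,0,0],"delta_pos":[0.0368,-0.001,0.107],"grip":0.75}]' >/dev/null
python3 w.py w10 ring_brass; python3 go.py .479 .034 .007 180
```

```text
tcp [0.48   0.0338 0.0433]
ring_brass 0.87 [260. 229.] mean [0.4797 0.0346 0.0168] circ 480.8 34.6 20.3 [175. 132.  37.] 2167
ring_brass 0.3 [502. 337.] mean [0.5667 0.2269 0.0708] circ 567.9 228.4 10.6 [136. 123.  10.] 169
now [0.4805 0.0336 0.0438] q [-0.1   0.33 -0.51  0.73  0.   -0.1 ] f [ 0.1 -0.8  0.5] w 0.0639
delta [0.0015 0.0003 0.0368] twist [0.03 0.07 0.07]
```

```bash
python3 -m crank '[{"twist":[0,0,0],"delta_pos":[0.001,0.0003,0.02],"grip":0.75},{"twist":[0,0,0],"delta_pos":[0.001,0.0003,0.036],"grip":0.75},{"twist":[0,0,0],"delta_pos":[0.001,0.0003,0.036],"grip":0.6},{"twist":[0,0,0],"delta_pos":[0.001,0.0003,0.036],"grip":0.4},{"twist":[0,0,0],"delta_pos":[0.001,0.0003,0.036],"grip":0.2}]' 40
python3 -m crank '[{"twist":[0,0,0],"delta_pos":[0,0,0],"grip":0.2},{"twist":[0,0,0],"delta_pos":[0,0,0],"grip":0.2},{"twist":[0,0,0],"delta_pos":[0,0,-0.02],"grip":0.2},{"twist":[0,0,0],"delta_pos":[0,0,-0.06],"grip":0.2},{"twist":[0,0,0],"delta_pos":[0,0,-0.1],"grip":0.2}]' 40
python3 -m crank '[{"twist":[0,0,0],"delta_pos":[0,0,-0.03],"grip":0.2},{"twist":[0,0,0],"delta_pos":[0,0,-0.03],"grip":0.2},{"twist":[0,0,0],"delta_pos":[0,0,-0.03],"grip":0.2}]' >/dev/null
python3 w.py w11 ring_brass; python3 go.py .5177 .2315 .15 179
```

```text
time_s: 12.15
tcp_pos: [0.4793, 0.0337, 0.0082]
ee_rot: [-0.001, 3.14, 0.001]
ft_force: [-1.5, 0.4, 2.5]
gripper_width: 0.0374
gripper_force: 40.0
time_s: 12.65
tcp_pos: [0.4783, 0.0336, 0.1088]
ee_rot: [0.001, -3.141, -0.001]
ft_force: [1.1, 0.0, -1.3]
gripper_width: 0.0376
gripper_force: 40.6
tcp [0.4784 0.0336 0.1367]
ring_brass 0.77 [265. 250.] mean [0.4785 0.0342 0.1461] circ 480.1 34.1 20.2 [160. 119.  33.] 2980
ring_brass 0.46 [110. 203.] mean [ 0.5088 -0.1309  0.0165] circ 510.2 -132.3 20.4 [170. 162. 148.] 649
now [0.4781 0.0336 0.1362] q [-0.1   0.24 -0.35  0.98  0.   -0.1 ] f [-0.6 -0.  -1.6] w 0.0373
delta [-0.0397  0.1979 -0.0137] twist [ 0.04 -0.06  1.02]
```

```bash
python3 -m crank '[{"twist":[0,0,1.0],"delta_pos":[-0.009,0.045,-0.012],"grip":0.2},{"twist":[0,0,1.0],"delta_pos":[-0.018,0.09,-0.012],"grip":0.2},{"twist":[0,0,1.0],"delta_pos":[-0.027,0.135,-0.012],"grip":0.2},{"twist":[0,0,1.0],"delta_pos":[-0.036,0.175,-0.012],"grip":0.2},{"twist":[0,0,1.0],"delta_pos":[-0.0399,0.198,-0.012],"grip":0.2}]' >/dev/null
python3 -m crank '[{"twist":[0,0,0],"delta_pos":[0,0.002,0.02],"grip":0.2},{"twist":[0,0,0],"delta_pos":[0,0.002,0.04],"grip":0.2},{"twist":[0,0,0],"delta_pos":[0,0.002,0.06],"grip":0.2},{"twist":[0,0,0],"delta_pos":[0,0.002,0.06],"grip":0.2}]'
python3 w.py w12 ring_brass;  python3 go.py .5179 .2316 .073 179
```

```text
time_s: 13.95
tcp_pos: [0.5164, 0.2331, 0.0857]
ee_rot: [-0.027, -3.136, 0.002]
ft_force: [0.1, 0.6, -1.0]
gripper_width: 0.0376
gripper_force: 40.7
tcp [0.5172 0.2332 0.0874]
ring_brass 0.9 [263. 252.] mean [0.516  0.2339 0.0943] circ 517.8 233.8 20.4 [160. 122.  39.] 3027
now [0.518  0.2334 0.0886] q [ 0.28  0.42 -0.22  0.94  0.    0.3 ] f [ 0.3  0.3 -1.1] w 0.0373
delta [ 0.     -0.0018  0.0156] twist [ 0.   -0.1   0.02]
```

```bash
python3 -m crank '[{"twist":[0,0,0],"delta_pos":[0,-0.0018,0.008],"grip":0.2},{"twist":[0,0,0],"delta_pos":[0,-0.0018,0.0155],"grip":0.2},{"twist":[0,0,0],"delta_pos":[0,-0.0018,0.0155],"grip":0.2},{"twist":[0,0,0],"delta_pos":[0,-0.0018,0.0155],"grip":0.2}]' >/dev/null
python3 w.py w13 ring_brass;  python3 go.py .5179 .2316 .06 179
```

```text
tcp [0.5184 0.2318 0.0736]
ring_brass 0.73 [263. 254.] mean [0.5178 0.2326 0.0819] circ 519.7 232.6 20.4 [160. 122.  39.] 2972
now [0.5185 0.2319 0.0737] q [ 0.28  0.43 -0.24  0.9   0.    0.29] f [ 0.4  0.5 -1.2] w 0.0372
delta [ 0.0006 -0.0003  0.0137] twist [0.04 0.01 0.02]
```

Ring at (519.7, 232.6) against the axis at (519.6, 232.2), so it is aligned. I lower it.

```bash
python3 -m crank '[{"twist":[0,0,0],"delta_pos":[0.0003,-0.0003,0.005],"grip":0.2},{"twist":[0,0,0],"delta_pos":[0.0003,-0.0003,0.010],"grip":0.2},{"twist":[0,0,0],"delta_pos":[0.0003,-0.0003,0.0137],"grip":0.2},{"twist":[0,0,0],"delta_pos":[0.0003,-0.0003,0.0137],"grip":0.2}]'
python3 go.py .5179 .2316 .06 179
```

```text
time_s: 14.95
tcp_pos: [0.5179, 0.2315, 0.0592]
ee_rot: [-0.027, -3.141, -0.001]
ft_force: [1.1, -0.1, -1.3]
gripper_width: 0.0371
gripper_force: 40.7
now [0.5179 0.2315 0.0592] q [ 0.28  0.44 -0.27  0.86  0.    0.29] f [ 1.1 -0.1 -1.3] w 0.0371
delta [-0.      0.0001 -0.0008] twist [ 0.03 -0.03  0.02]
```

```bash
python3 -m crank '[{"twist":[0,0,0],"delta_pos":[0,0,0],"grip":0.75},{"twist":[0,0,0],"delta_pos":[0,0,0],"grip":0.75},{"twist":[0,0,0],"delta_pos":[0,0,0],"grip":0.75},{"twist":[0,0,0],"delta_pos":[0,0,-0.03],"grip":0.75},{"twist":[0,0,0],"delta_pos":[-0.03,0,-0.06],"grip":0.75}]'
python3 -m crank '[{"twist":[0,0,0],"delta_pos":[-0.01,0,-0.02],"grip":0.75},{"twist":[0,0,0],"delta_pos":[-0.01,0,-0.02],"grip":0.75},{"twist":[0,0,0],"delta_pos":[-0.01,0,-0.02],"grip":0.75}]' >/dev/null
python3 w.py w14 ring_brass
python3 go.py .54 -.133 .15 180
```

```text
time_s: 15.45
tcp_pos: [0.5452, 0.231, 0.1203]
ee_rot: [-0.025, -3.138, 0.0]
ft_force: [2.4, 0.6, 0.6]
gripper_width: 0.0644
gripper_force: 0.0
tcp [0.5573 0.2307 0.1389]
ring_brass 0.74 [262. 151.] mean [0.5286 0.2355 0.0257] circ 525.6 233.4 9.0 [59. 51. 38.] 33
ring_brass 0.59 [265. 154.] mean [0.5196 0.2326 0.0429] circ 519.8 232.5 20.3 [187. 144.  52.] 1321
now [0.5571 0.2307 0.1387] q [ 0.26  0.44 -0.04  1.1   0.    0.27] f [-0.5 -0.4 -0.3] w 0.0643
delta [ 0.0109 -0.3639 -0.0113] twist [ 0.01 -0.1  -0.97]
```

The brass ring sits at its height (top 43 mm) and on the axis. Now steel.

```bash
python3 -m crank '[{"twist":[0,0,-1],"delta_pos":[0.002,-0.045,-0.011],"grip":0.75},{"twist":[0,0,-1],"delta_pos":[0.004,-0.09,-0.011],"grip":0.75},{"twist":[0,0,-1],"delta_pos":[0.006,-0.135,-0.011],"grip":0.75},{"twist":[0,0,-1],"delta_pos":[0.008,-0.18,-0.011],"grip":0.75},{"twist":[0,0,-1],"delta_pos":[0.009,-0.225,-0.011],"grip":0.75}]' >/dev/null
python3 -m crank '[{"twist":[0,0,0],"delta_pos":[0.002,-0.045,0],"grip":0.75},{"twist":[0,0,0],"delta_pos":[0.002,-0.09,0],"grip":0.75},{"twist":[0,0,0],"delta_pos":[0.002,-0.135,0],"grip":0.75},{"twist":[0,0,0],"delta_pos":[0.002,-0.14,0],"grip":0.75},{"twist":[0,0,0],"delta_pos":[0.002,-0.14,0],"grip":0.75}]' >/dev/null
python3 w.py w15 ring_steel; python3 go.py .509 -.133 .042 180
```

```text
tcp [ 0.5426 -0.1336  0.1498]
ring_steel 0.95 [249. 233.] mean [ 0.5964 -0.1405  0.0167] circ 597.2 -140.5 20.4 [ 73. 148.  48.] 828
ring_steel 0.88 [257.  47.] mean [ 0.4261 -0.131   0.0169] circ 425.9 -131.0 19.9 [148.  64. 167.] 946
ring_steel 0.75 [254. 154.] mean [ 0.51   -0.1329  0.0169] circ 510.3 -133.0 20.4 [202. 190. 172.] 988
now [ 0.5428 -0.1329  0.15  ] q [-0.39  0.36 -0.13  1.08  0.   -0.39] f [ 0.   0.  -0.5] w 0.0637
delta [ 0.0336 -0.0002  0.108 ] twist [ 0.07 -0.06  0.05]
```

The steel ring is the grey one at w15 pixel (254,154), between the green one (249,233) and the purple one (257,47).

```bash
python3 -m crank '[{"twist":[0,0,0],"delta_pos":[0.018,-0.0007,0.04],"grip":0.75},{"twist":[0,0,0],"delta_pos":[0.0335,-0.0007,0.07],"grip":0.75},{"twist":[0,0,0],"delta_pos":[0.0335,-0.0007,0.10],"grip":0.75},{"twist":[0,0,0],"delta_pos":[0.0335,-0.0007,0.107],"grip":0.75},{"twist":[0,0,0],"delta_pos":[0.0335,-0.0007,0.107],"grip":0.75}]' >/dev/null
python3 w.py w16 ring_steel; python3 go.py .5085 -.1337 .007 180
```

```text
tcp [ 0.5103 -0.134   0.0442]
ring_steel 0.88 [264. 227.] mean [ 0.5089 -0.1327  0.0168] circ 509.9 -133.0 20.1 [159. 150. 136.] 2141
ring_steel 0.86 [270.  59.] mean [ 0.4253 -0.1312  0.0169] circ 425.3 -131.1 20.2 [156.  68. 174.] 2669
ring_steel 0.55 [251. 308.] mean [ 0.5836 -0.1389  0.0164] circ 590.6 -140.1 18.4 [ 29. 106.  32.] 543
now [ 0.5107 -0.1344  0.0446] q [-0.41  0.4  -0.39  0.78  0.   -0.41] f [0.7 0.1 0.8] w 0.0644
delta [0.0023 0.0007 0.0376] twist [0.01 0.07 0.08]
```

```bash
python3 -m crank '[{"twist":[0,0,0],"delta_pos":[0.002,0.0007,0.02],"grip":0.75},{"twist":[0,0,0],"delta_pos":[0.002,0.0007,0.037],"grip":0.75},{"twist":[0,0,0],"delta_pos":[0.002,0.0007,0.037],"grip":0.6},{"twist":[0,0,0],"delta_pos":[0.002,0.0007,0.037],"grip":0.4},{"twist":[0,0,0],"delta_pos":[0.002,0.0007,0.037],"grip":0.2}]' 40
python3 -m crank '[{"twist":[0,0,0],"delta_pos":[0,0,0],"grip":0.2},{"twist":[0,0,0],"delta_pos":[0,0,0],"grip":0.2},{"twist":[0,0,0],"delta_pos":[0,0,-0.04],"grip":0.2},{"twist":[0,0,0],"delta_pos":[0,0,-0.09],"grip":0.2},{"twist":[0,0,0],"delta_pos":[0,0,-0.14],"grip":0.2}]' 40
python3 -m crank '[{"twist":[0,0,0],"delta_pos":[0,0,0],"grip":0.2},{"twist":[0,0,0],"delta_pos":[0,0,0],"grip":0.2}]' >/dev/null
python3 w.py w17 ring_steel; python3 go.py .5177 .2316 .15 179
```

```text
time_s: 18.05
tcp_pos: [0.5085, -0.1341, 0.008]
ee_rot: [-0.001, 3.14, 0.0]
ft_force: [-2.1, 0.9, 2.8]
gripper_width: 0.0374
gripper_force: 40.2
time_s: 18.55
tcp_pos: [0.5075, -0.1339, 0.1492]
ee_rot: [-0.001, 3.141, 0.001]
ft_force: [0.8, -1.2, -1.1]
gripper_width: 0.0376
gripper_force: 40.9
tcp [ 0.5078 -0.134   0.1466]
ring_steel 0.81 [257. 245.] mean [ 0.5826 -0.1372  0.0166] circ 584.2 -137.2 14.1 [ 47. 123.  43.] 199
ring_steel 0.72 [258. 255.] mean [ 0.5082 -0.1335  0.1568] circ 509.9 -133.8 20.4 [139. 132. 119.] 3025
ring_steel 0.6 [254.  82.] mean [ 0.4255 -0.1316  0.0169] circ 425.5 -131.1 20.2 [166.  78. 174.] 988
ring_steel 0.51 [170. 324.] mean [ 0.6988 -0.2492  0.0187] circ 698.0 -250.2 9.4 [195. 194. 175.] 60
now [ 0.5073 -0.1338  0.1459] q [-0.41  0.3  -0.23  1.04  0.   -0.41] f [-0.2  0.8 -1.1] w 0.0378
delta [-0.0105  0.3654 -0.0037] twist [ 0.06 -0.06  1.02]
```

```bash
python3 -m crank '[{"twist":[0,0,1],"delta_pos":[-0.002,0.045,-0.004],"grip":0.2},{"twist":[0,0,1],"delta_pos":[-0.004,0.09,-0.004],"grip":0.2},{"twist":[0,0,1],"delta_pos":[-0.006,0.135,-0.004],"grip":0.2},{"twist":[0,0,1],"delta_pos":[-0.008,0.18,-0.004],"grip":0.2},{"twist":[0,0,1],"delta_pos":[-0.009,0.225,-0.004],"grip":0.2}]' >/dev/null
python3 -m crank '[{"twist":[0,0,0],"delta_pos":[0,0.045,0],"grip":0.2},{"twist":[0,0,0],"delta_pos":[0,0.09,0],"grip":0.2},{"twist":[0,0,0],"delta_pos":[0,0.135,0],"grip":0.2},{"twist":[0,0,0],"delta_pos":[0,0.14,0],"grip":0.2},{"twist":[0,0,0],"delta_pos":[0,0.14,0],"grip":0.2}]' >/dev/null
python3 go.py .5175 .2316 .074 179
```

```text
now [0.5182 0.2318 0.1493] q [ 0.28  0.37 -0.11  1.09  0.    0.29] f [ 0.4 -0.6 -1.1] w 0.0375
delta [ 0.0006 -0.0002  0.0753] twist [-0.01 -0.14  0.15]
```

```bash
python3 -m crank '[{"twist":[0,0,0],"delta_pos":[0.0006,-0.0002,0.03],"grip":0.2},{"twist":[0,0,0],"delta_pos":[0.0006,-0.0002,0.06],"grip":0.2},{"twist":[0,0,0],"delta_pos":[0.0006,-0.0002,0.075],"grip":0.2},{"twist":[0,0,0],"delta_pos":[0.0006,-0.0002,0.075],"grip":0.2},{"twist":[0,0,0],"delta_pos":[0.0006,-0.0002,0.075],"grip":0.2}]' >/dev/null
python3 w.py w18 ring_steel; python3 go.py .5175 .2316 .0595 179
```

```text
tcp [0.5189 0.2301 0.0765]
ring_steel 0.63 [257. 255.] mean [0.5181 0.2305 0.0846] circ 520.0 230.3 20.5 [140. 135. 127.] 2993
now [0.5191 0.2304 0.0767] q [ 0.27  0.42 -0.24  0.9   0.    0.29] f [ 0.5 -0.3 -0.5] w 0.0372
delta [0.0016 0.0012 0.0172] twist [ 0.05  0.06 -0.01]
```

```bash
python3 -m crank '[{"twist":[0,0,0],"delta_pos":[0.0010,0.0013,0.003],"grip":0.2},{"twist":[0,0,0],"delta_pos":[0.001,0.0013,0.003],"grip":0.2},{"twist":[0,0,0],"delta_pos":[0.001,0.0013,0.003],"grip":0.2}]' >/dev/null
python3 w.py w19 ring_steel; python3 go.py .5175 .2316 .0595 179
```

```text
tcp [0.5175 0.2322 0.0729]
ring_steel 0.6 [264. 250.] mean [0.5172 0.233  0.0817] circ 518.8 233.2 20.4 [139. 134. 126.] 3024
now [0.5175 0.2322 0.0729] q [ 0.28  0.43 -0.25  0.9   0.    0.29] f [ 0.1 -0.4 -1.4] w 0.0373
delta [ 0.     -0.0006  0.0134] twist [0.04 0.01 0.04]
```

```bash
python3 -m crank '[{"twist":[0,0,0],"delta_pos":[-0.0003,-0.0007,0.004],"grip":0.2},{"twist":[0,0,0],"delta_pos":[-0.0003,-0.0007,0.009],"grip":0.2},{"twist":[0,0,0],"delta_pos":[-0.0003,-0.0007,0.0135],"grip":0.2},{"twist":[0,0,0],"delta_pos":[-0.0003,-0.0007,0.0135],"grip":0.2}]'
python3 go.py .5179 .2316 .06 179
```

```text
time_s: 21.25
tcp_pos: [0.5178, 0.2314, 0.059]
ee_rot: [0.027, 3.141, 0.001]
ft_force: [-0.5, -1.2, 0.1]
gripper_width: 0.0376
gripper_force: 41.0
now [0.5178 0.2314 0.059 ] q [ 0.28  0.44 -0.27  0.86  0.    0.29] f [-0.5 -1.2  0.1] w 0.0376
delta [-0.0001  0.0002 -0.001 ] twist [0.04 0.01 0.02]
```

```bash
python3 -m crank '[{"twist":[0,0,0],"delta_pos":[0,0,0],"grip":0.75},{"twist":[0,0,0],"delta_pos":[0,0,0],"grip":0.75},{"twist":[0,0,0],"delta_pos":[0,0,0],"grip":0.75},{"twist":[0,0,0],"delta_pos":[0,0,-0.03],"grip":0.75},{"twist":[0,0,0],"delta_pos":[-0.03,0,-0.06],"grip":0.75}]'
python3 -m crank '[{"twist":[0,0,0],"delta_pos":[-0.01,0,-0.03],"grip":0.75},{"twist":[0,0,0],"delta_pos":[-0.01,0,-0.03],"grip":0.75},{"twist":[0,0,0],"delta_pos":[-0.01,0,-0.03],"grip":0.75}]' >/dev/null
python3 w.py w20 ring_steel; python3 mag.py w20
python3 go.py .575 .365 .14 179
```

```text
time_s: 21.75
tcp_pos: [0.5449, 0.2308, 0.1196]
ee_rot: [-0.025, -3.138, 0.0]
ft_force: [1.1, -0.0, 0.7]
gripper_width: 0.0642
gripper_force: 0.0
tcp [0.5573 0.2306 0.1485]
ring_steel 0.77 [262. 156.] mean [0.5193 0.2324 0.0589] circ 519.8 232.3 20.0 [191. 186. 177.] 1305
ring_steel 0.53 [  5. 215.] mean [ 0.601  -0.125   0.0156] circ 600.0 -130.2 17.4 [39. 86. 28.] 106
ring_steel 0.42 [271. 169.] mean [0.5709 0.2697 0.0683] circ 563.6 272.8 56.1 [191. 181. 120.] 2682
== w20
rim n 2782 z 0.0597
rim annulus [0.5188 0.2319] enclosing [525.1 230.7] 30.8 mean [0.5223 0.2315]
plate ((530.5055541992188, 231.93438720703125), (79.44982147216797, 122.05479431152344), 89.09258270263672) 5000
knob [0.5751 0.3168 0.0934] 262
arm mean [0.5718 0.2702 0.0683] 2345
arm dir deg -94.9
now [0.5569 0.2306 0.1482] q [ 0.26  0.43 -0.02  1.12  0.    0.27] f [-0.1  0.2 -0.7] w 0.064
delta [-0.0158  0.1347  0.0082] twist [ 0.01 -0.1   0.03]
```

The steel ring is seated (top about 59 mm, on the axis). For the keeper, I'll cage the knob between partly open fingers with the tool's x axis radial, then swing it along the arc.

```bash
python3 -m crank '[{"twist":[0,0,8.5],"delta_pos":[-0.004,0.02,0],"grip":0.4},{"twist":[0,0,17],"delta_pos":[-0.008,0.04,0],"grip":0.4},{"twist":[0,0,25.5],"delta_pos":[-0.012,0.06,0],"grip":0.4},{"twist":[0,0,34],"delta_pos":[-0.017,0.08,0],"grip":0.4},{"twist":[0,0,42.5],"delta_pos":[-0.017,0.087,0],"grip":0.4}]' >/dev/null
python3 -m crank '[{"twist":[0,0,8.5],"delta_pos":[0,0,0],"grip":0.4},{"twist":[0,0,17],"delta_pos":[0,0,0],"grip":0.4},{"twist":[0,0,25.5],"delta_pos":[0,0,0],"grip":0.4},{"twist":[0,0,34],"delta_pos":[0,0,0],"grip":0.4},{"twist":[0,0,42.5],"delta_pos":[0,0,0],"grip":0.4}]' >/dev/null
python3 -m crank '[{"twist":[0,0,8],"delta_pos":[0,0,0],"grip":0.4},{"twist":[0,0,8],"delta_pos":[0,0,0],"grip":0.4},{"twist":[0,0,8],"delta_pos":[0,0,0],"grip":0.4}]'
python3 w.py w21 keeper_knob; python3 mag.py w21|grep knob
python3 go.py .575 .317 .074 86
```

```text
time_s: 23.45
tcp_pos: [0.5757, 0.3173, 0.1486]
ee_rot: [-2.292, -2.147, 0.001]
ft_force: [-0.1, 0.6, 1.1]
gripper_width: 0.0344
gripper_force: 0.0
tcp [0.5759 0.3173 0.1488]
keeper_knob 0.86 [259. 236.] mean [0.5766 0.32   0.0951] circ 576.6 319.3 6.8 [215. 189.   9.] 297
knob [0.5767 0.3198 0.0957] 211
now [0.576  0.3173 0.1489] q [0.38 0.52 0.14 1.19 0.   2.02] f [ 0.1 -0.1 -0.4] w 0.0344
delta [-0.0004 -0.0009  0.0749] twist [-0.04 -0.02  0.22]
```

```bash
python3 -m crank '[{"twist":[0,0,0],"delta_pos":[0.001,0.0003,0.03],"grip":0.4},{"twist":[0,0,0],"delta_pos":[0.001,0.0003,0.06],"grip":0.4},{"twist":[0,0,0],"delta_pos":[0.001,0.0003,0.074],"grip":0.4},{"twist":[0,0,0],"delta_pos":[0.001,0.0003,0.074],"grip":0.4},{"twist":[0,0,0],"delta_pos":[0.001,0.0003,0.074],"grip":0.35}]'
python3 - <<'E'
import numpy as np
from h import *
from scipy.spatial.transform import Rotation as R
s=readout.sense();R0=R.from_rotvec(s["ee_rot"]);p=s["tcp_pos"];c=np.array([.569,.2306])
print(p,s["ft_force"])
r=.0875
for a in range(78,182,8):
    t=np.r_[c+r*np.array([np.cos(np.radians(a)),np.sin(np.radians(a))]),p[2]]
    print(a,t.round(4))
    # deltas between successive 5-row calls: in frame at radial angle a0
# constant arc: step of 8 deg per row in frame where tool x radial, tool y = clockwise tangent
for k in range(1,6):
    th=np.radians(8*k);print(k,(r*(np.cos(th)-1)).round(4),(-r*np.sin(th)).round(4),-8*k)
E
```

```text
time_s: 24.05
tcp_pos: [0.5767, 0.3184, 0.0757]
ee_rot: [-2.295, -2.144, -0.001]
ft_force: [-0.5, -0.0, 0.3]
gripper_width: 0.0298
gripper_force: 0.0
[0.57674232 0.31844045 0.07573915] [-0.46799668 -0.00660866  0.34295811]
78 [0.5872 0.3162 0.0757]
86 [0.5751 0.3179 0.0757]
94 [0.5629 0.3179 0.0757]
102 [0.5508 0.3162 0.0757]
110 [0.5391 0.3128 0.0757]
118 [0.5279 0.3079 0.0757]
126 [0.5176 0.3014 0.0757]
134 [0.5082 0.2935 0.0757]
142 [0.5    0.2845 0.0757]
150 [0.4932 0.2744 0.0757]
158 [0.4879 0.2634 0.0757]
166 [0.4841 0.2518 0.0757]
174 [0.482  0.2397 0.0757]
1 -0.0009 -0.0122 -8
2 -0.0034 -0.0241 -16
3 -0.0076 -0.0356 -24
4 -0.0133 -0.0464 -32
5 -0.0205 -0.0562 -40
```

```bash
python3 -m crank '[{"twist":[0,0,-8],"delta_pos":[-0.0009,-0.0122,0],"grip":0.35},{"twist":[0,0,-16],"delta_pos":[-0.0034,-0.0241,0],"grip":0.35},{"twist":[0,0,-24],"delta_pos":[-0.0076,-0.0356,0],"grip":0.35},{"twist":[0,0,-32],"delta_pos":[-0.0133,-0.0464,0],"grip":0.35},{"twist":[0,0,-40],"delta_pos":[-0.0205,-0.0562,0],"grip":0.35}]'
python3 w.py w22 keeper_knob|head -2; python3 go.py .5151 .2995 .0757 128
```

```text
time_s: 24.55
tcp_pos: [0.5194, 0.3022, 0.0768]
ee_rot: [1.415, 2.803, 0.004]
ft_force: [0.9, -0.2, 0.3]
gripper_width: 0.03
gripper_force: 0.3
tcp [0.5179 0.3013 0.0768]
keeper_knob 0.97 [270. 271.] mean [0.5256 0.3092 0.0953] circ 526.4 308.5 7.1 [208. 170.   7.] 623
now [0.5188 0.3017 0.0767] q [ 0.39  0.47 -0.15  0.94  0.    1.33] f [ 0.4  0.6 -0.1] w 0.0299
delta [ 0.0004 -0.0043  0.001 ] twist [ 0.1  -0.01 -1.8 ]
```

```bash
python3 -m crank '[{"twist":[0,0,-8],"delta_pos":[-0.0009,-0.0122,0],"grip":0.35},{"twist":[0,0,-16],"delta_pos":[-0.0034,-0.0241,0],"grip":0.35},{"twist":[0,0,-24],"delta_pos":[-0.0076,-0.0356,0],"grip":0.35},{"twist":[0,0,-32],"delta_pos":[-0.0133,-0.0464,0],"grip":0.35},{"twist":[0,0,-40],"delta_pos":[-0.0205,-0.0562,0],"grip":0.35}]'
python3 w.py w23 keeper_knob|head -2; python3 go.py .4812 .2336 .0757 178
```

```text
time_s: 25.15
tcp_pos: [0.4865, 0.2524, 0.0762]
ee_rot: [0.379, 3.117, 0.002]
ft_force: [-0.3, 0.2, 0.8]
gripper_width: 0.0301
gripper_force: 0.3
tcp [0.486  0.251  0.0761]
keeper_knob 0.98 [268. 269.] mean [0.4852 0.2618 0.0954] circ 486.2 261.9 7.2 [206. 167.   7.] 648
now [0.4863 0.2517 0.0761] q [ 0.33  0.39 -0.29  0.88  0.    0.57] f [ 0.5 -0.4  0.6] w 0.0301
delta [ 0.0006 -0.0188  0.0003] twist [  0.05   0.05 -12.09]
```

```bash
python3 -m crank '[{"twist":[0,0,-5],"delta_pos":[-0.0006,-0.01,0],"grip":0.35},{"twist":[0,0,-10],"delta_pos":[-0.0015,-0.02,0],"grip":0.35},{"twist":[0,0,-13],"delta_pos":[-0.0025,-0.027,0],"grip":0.35},{"twist":[0,0,-13],"delta_pos":[-0.003,-0.030,0],"grip":0.35},{"twist":[0,0,-13],"delta_pos":[-0.003,-0.030,0],"grip":0.35}]'
python3 w.py w24 keeper_knob|head -2; python3 mag.py w24|tail -3;python3 go.py .4812 .22 .0757 179
```

```text
time_s: 25.75
tcp_pos: [0.4824, 0.2236, 0.0758]
ee_rot: [0.038, 3.14, 0.005]
ft_force: [-0.3, 5.5, -0.2]
gripper_width: 0.0297
gripper_force: 2.9
tcp [0.4824 0.2236 0.0758]
keeper_knob 0.9 [272. 267.] mean [0.4799 0.2327 0.0954] circ 484.5 234.3 11.2 [193. 156.  11.] 657
knob [0.4777 0.2327 0.0908] 918
arm mean [0.5221 0.2306 0.068 ] 1908
arm dir deg 3.9
now [0.4824 0.2236 0.0758] q [ 0.28  0.37 -0.34  0.86  0.    0.3 ] f [-0.6  5.   1.3] w 0.0299
delta [ 0.0011 -0.0037  0.    ] twist [ 0.15  0.06 -0.37]
```

Force of 5 N and knob at y=0.2327, so the keeper is at its stop. I press slightly, back off to mid-gap, and lift clear.

```bash
python3 -m crank '[{"twist":[0,0,0],"delta_pos":[0,-0.002,0],"grip":0.35},{"twist":[0,0,0],"delta_pos":[0,-0.002,0],"grip":0.35},{"twist":[0,0,0],"delta_pos":[0,0.003,0],"grip":0.35},{"twist":[0,0,0],"delta_pos":[0,0.007,0],"grip":0.4},{"twist":[0,0,0],"delta_pos":[0,0.007,0],"grip":0.4}]'
python3 -m crank '[{"twist":[0,0,0],"delta_pos":[0,0,-0.03],"grip":0.4},{"twist":[0,0,0],"delta_pos":[0,0,-0.07],"grip":0.4},{"twist":[0,0,0],"delta_pos":[-0.05,0,-0.1],"grip":0.4},{"twist":[0,0,0],"delta_pos":[-0.08,0,-0.1],"grip":0.4},{"twist":[0,0,0],"delta_pos":[-0.08,0,-0.1],"grip":0.4}]'
python3 w.py w25 keeper_knob ring_steel; python3 mag.py w25|tail -3
python3 - <<'E'
import cv2
a=cv2.imread('pics/w25.png');cv2.imwrite('pics/w25c.png',a[:330])
E
```

```text
time_s: 26.35
tcp_pos: [0.4819, 0.23, 0.0753]
ee_rot: [0.031, 3.141, 0.001]
ft_force: [-0.1, 0.2, 0.3]
gripper_width: 0.0345
gripper_force: 0.0
time_s: 26.85
tcp_pos: [0.5656, 0.2276, 0.1757]
ee_rot: [0.032, 3.138, 0.001]
ft_force: [-0.3, -0.6, -1.1]
gripper_width: 0.0344
gripper_force: 0.0
tcp [0.5633 0.2277 0.1749]
keeper_knob 0.75 [280. 132.] mean [0.52   0.2334 0.0676] circ 518.9 230.7 17.4 [177. 170. 139.] 57
keeper_knob 0.57 [263. 132.] mean [0.5674 0.2309 0.0715] circ 532.0 229.4 47.7 [225. 207.  12.] 269
ring_steel 0.64 [280. 131.] mean [0.5197 0.2338 0.0588] circ 519.8 232.5 20.4 [174. 167. 146.] 366
ring_steel 0.62 [ 7. 76.] mean [ 0.4268 -0.1153  0.0159] circ 426.5 -120.0 17.3 [72. 33. 71.] 110
ring_steel 0.58 [ 11. 201.] mean [ 0.5968 -0.1374  0.0162] circ 598.4 -140.5 21.5 [ 43. 106.  34.] 266
knob [0.4812 0.2327 0.0959] 204
arm mean [0.5281 0.2319 0.0683] 2319
arm dir deg -0.8
```

View pics/w25c.png

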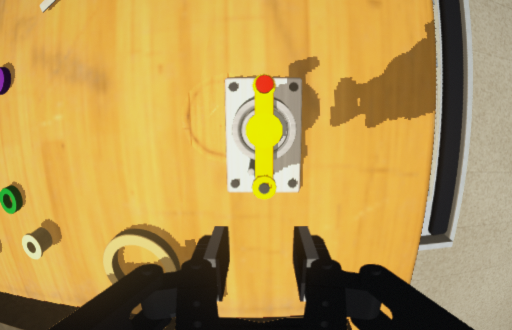

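The keeper lies along the magazine's -x over the mouth: knob at pixel (264,84), pivot at (264,187), arm direction -0.8° against a magazine yaw of about -1°. The steel ring is underneath at its height and the gripper is clear, so I hand in.

```bash
python3 -c "
from rig import job_done
print(job_done())"
```

```text
the job is handed in; nothing more can be done
None
```

The job is handed in: the black, brass and steel rings are stacked in the tube in that order, the keeper is closed against its stop, and I never touched the bushing or the ring gauge; the hand-in gave no verdict.

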